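# Balance the canister with kitchen weights

## Task

The canister on the kitchen balance weighs 300 g. Load the empty pan with the large 200 g and the middle 100 g weight, both standing upright on it, so that the beam comes to rest level, with the canister still standing on its own pan. The smallest weight stays on the worktop, and the garlic bulb and the salt shaker are left undisturbed.

Things in the scene. Friction and masses are not known exactly. Their poses are not given: they have to be found in the camera images.
- balance: Grey kitchen balance, fixed: base 100 x 240 x 26 mm, centre housing 60 mm high. Origin: centre of its underside; y runs along the beam to the canister's pan, z up. Two flat steel pans (150 mm diameter, 5 mm thick, no rim) at y +/-125 mm stay horizontal and move straight up and down; level: pan tops 85 mm up. 25 g imbalance drives it to its stop; where on a pan a load stands does not matter.
- beam (a joint): Tilt of the balance beam, rad: 0 = canister's pan fully down and empty pan fully up (as at the start), 0.10 = level, 0.20 = canister's pan fully up. The pans move 12.5 mm per 0.1 rad; lightly damped, settles within about a second.
- pan_free_top (a point): Centre of the top face of the pan that is empty at the start (the right-hand one seen from the robot), where the weights go; moves with the pan; at the start 97 mm over the worktop.
- pan_load_top (a point): Centre of the top face of the pan that carries the canister; moves with the pan; at the start 73 mm over the worktop.
- canister: White round canister with a lid and small knob, 87 mm diameter, 110 mm tall, 300 g, loose, standing on one pan; origin: centre of its underside, z up.
- weight_large: Largest of three plain steel kitchen weights of one shape and material: 200 g, upright cylinder of 40 mm diameter and 30 mm height, above it a neck and a 25 mm wide round knob, 48 mm tall over all. Starts upright on the worktop, right of the balance; the three stand in a row in shuffled order. Origin: centre of its underside, z up.
- weight_medium: Middle one of three plain steel kitchen weights of one shape and material: 100 g, upright cylinder of 32 mm diameter and 24 mm height, above it a neck and a 20 mm wide round knob, 40 mm tall over all. Starts upright on the worktop, right of the balance; the three stand in a row in shuffled order. Origin: centre of its underside, z up.
- weight_small: Smallest of three plain steel kitchen weights of one shape and material: 50 g, upright cylinder of 25 mm diameter and 19 mm height, above it a neck and a 15 mm wide round knob, 32 mm tall over all. Starts upright on the worktop, right of the balance; the three stand in a row in shuffled order. Origin: centre of its underside, z up. Not needed.
- garlic: Garlic bulb, 60 mm wide, 59 mm tall, loose bystander on the worktop beyond the weights; origin: centre of its underside.
- salt_shaker: Salt shaker, 44 mm diameter, 90 mm tall, loose bystander to the right of the weights; origin: centre of its underside.
There are look-alikes about, which are no part of the job. Leave any red look-alike of the weight_large alone.

How it is judged:
By the outcome, as a careful person would: the job done as asked, in the order asked, and still so for the second after the job is handed in, with the robot touching nothing.
It also fails if it takes over 64 s, if anything falls off the work surface, if the arm or the gripper's body presses on something with over 40 N, if the wrist force passes 120 N, or if a joint passes its speed limit or range.

## Robot

A 6-joint arm with a two-finger parallel gripper is mounted at the origin on a cart in front of the work surface, level with it; the furniture and walls round the work are solid. World frame = base frame: x ahead of the robot, y to its left, z up, the work surface at z = 0. Lengths are in m, angles in rad, forces in N, time in s.
With the tool pointing down it reaches from about 0.35 to 0.925 m from the base axis. Payload 6.4 kg.
Tool frame: the origin (TCP) lies midway between the tips of the shut fingers; the grasp point (between the pads) lies 19 mm behind it (manip.hold_point_z is the distance from the TCP to the grasp point, in m); z points along the fingers, y is the direction in which the jaws open and shut (so a half turn about z gives the same grasp; the last joint's range is limited). The gripper opens to 85 mm and grips with 20 to 120 N. Pads are 22 mm wide; open, the fingers measure 114 mm over their backs; the gripper's body (76 mm by 85 mm) begins 54 mm behind the grasp point. The pads swing forward as they close: fully open they stand 13 mm farther back than shut.
Start: joints at [-1.421, 0.245, 1.558, -0, 1.339, -0.174], TCP at [0.207, -0.616, 0.231] pointing down, gripper open.
Joint ranges: [-3.13, 3.13], [-1.02, 2.26], [0.13, 2.54], [-0.95, 4.09], [0.21, 2.88], [-2.74, 2.74]. Speed limits (rad/s): [2.57, 2.57, 3.14, 3.14, 3.14, 3.14].

## Interface

Orientations are given as a unit quaternion [x, y, z, w].
In Python, from plant import manip gives the robot as it stands. The module is installed in compiled form; this text tells all that it offers.
- The arm moves only by the shell command python3 -m creep 'ROWS' [FORCE]. ROWS is JSON, a list of rows, each a list of 3 entries, a list of its own where there are three numbers: the closure, from 0 (fully open) to 1 (shut), then the shift along the tool's x, y, z in mm, then the turn about the tool's z in degrees. A call has 1 to 12 rows; each row shifts and turns the pose as measured when the row begins, along the tool's axes as they then stand; what a row does not reach is not made up. A row lasts 1/10 s, in which the tool goes at most 50 mm and 8.59 degrees, less where a joint would pass 70% of its speed; a pose out of reach is approached as far as the arm can. A call is refused whole if a number of a shift passes 50 or a number of a turn 8.59, either way. A call with a gripper value outside its range is refused whole. The fingers move at their own pace and stop on an object; FORCE is the grip in N (left out, the last holds). Time passes only in rows, so rows that do not move let the fingers close. It gives the time, the measured TCP pose, the force and the opening at its end, in the units of the state.
- manip.read_state(): the state, without advancing time (a new reading comes with each control period).
- manip.camera(name): name is "scene" or "side" or "wrist"; returns (picture, depth): 480x640x3 uint8, blue, green, red; 480x640 float32, m along the optical axis (not along the pixel's ray), 0 where there is no reading.
- manip.get_calibration(name): a dict with "fovy" (degrees; the focal length in pixels is half the picture's height over the tangent of half this angle, whatever the lens; pixels are square), "cx", "cy" (the principal point, pixels), "dist_coeffs" ([k1, k2, p1, p2, k3] as OpenCV has them; the pictures are not rectified), "cam_to_world" (4x4, takes a point from camera to world coordinates). Camera axes: x right, y down, z forward; pixel columns grow to the right and rows downward; lengths in m; the calibration is good to about 2 mm. A picture is of the moment at which its call begins: read the wrist's pose just before it. get_calibration takes no time and is no camera call; for the wrist camera it gives the pose at the moment of the call.
- manip.finish_job(): hands the job in, once; it reports no verdict.
The state is a dict: "clock": time; "joints": joint angles; "dq": joint speeds; "joint_torque": joint torques, N m; "eef_pos": TCP position; "ee_rot": TCP orientation; "ft_force": force on the tool from outside, world axes, zero at the start; "wrist_torque": the same for the moment, N m; "gripper_width": finger opening in m.
Only numpy, scipy, OpenCV 4.12 (cv2) and the standard library are available. Lean on these libraries where they do the work, as an engineer would, in place of code of your own. Each camera call takes 0.05 s, during which the arm holds its last target.

## Working session

There is one attempt and no reset: what is moved stays moved. The work goes in short steps, Python scripts to look and compute and a shell command to move; the robot and the scene stay as the last step left them, time stands still between calls to the robot, and variables do not carry over. Pictures are saved under pics/ and viewed, and the job is handed in when it is done.

```bash
mkdir -p pics
cat > h.py <<'E'
import numpy as np, cv2
from plant import manip
def K(c):
    f=240/np.tan(np.radians(c["fovy"])/2)
    return np.array([[f,0,c["cx"]],[0,f,c["cy"]],[0,0,1]])
def look(n,fn=None):
    c=manip.get_calibration(n); im,d=manip.camera(n)
    if fn: cv2.imwrite('pics/'+fn+'.png',im); np.savez('pics/'+fn+'.npz',d=d,T=c["cam_to_world"],K=K(c),D=np.array(c["dist_coeffs"]))
    return im,d,c
def cloud(fn):
    z=np.load('pics/'+fn+'.npz'); d=z['d']; v,u=np.mgrid[0:480,0:640]
    p=cv2.undistortPoints(np.stack([u,v],-1).reshape(-1,1,2).astype(np.float64),z['K'],z['D']).reshape(480,640,2)
    P=np.concatenate([p*d[...,None],d[...,None],np.ones((480,640,1))],-1)@z['T'].T
    P=P[...,:3]; P[d==0]=np.nan
    return P
E
python3 - <<'E'
from h import *
s=manip.read_state(); print(s); print(manip.hold_point_z)
for n in ['scene','side','wrist']:
    im,d,c=look(n,n+'0'); print(n,c)
E
```

```text
{'clock': 0.0, 'joints': array([-1.42110176e+00,  2.45824376e-01,  1.55902730e+00,  3.03564149e-05,
        1.33871199e+00, -1.74115027e-01]), 'dq': array([ 0.00086556,  0.00081275,  0.00010728, -0.00126242,  0.00050999,
       -0.00109082]), 'joint_torque': array([-2.66636675e-05, -4.29504275e+01, -3.26128042e+01, -9.73806823e-05,
        5.41918504e-03, -2.76436857e-06]), 'eef_pos': array([ 0.20673527, -0.61565079,  0.2301666 ]), 'ee_rot': array([ 9.86922110e-01,  1.61194845e-01,  2.67996619e-05, -9.85251160e-04]), 'ft_force': array([ 0.12047188,  0.10323016, -0.34057269]), 'wrist_torque': array([-0.04094296,  0.03237377, -0.04885526]), 'gripper_width': 0.08535445165594933}
0.0187
scene {'fovy': 47.04931735237822, 'cx': 317.9059992147688, 'cy': 239.2530187182338, 'dist_coeffs': array([-0.08140365,  0.        ,  0.        ,  0.        ,  0.        ]), 'cam_to_world': array([[-0.87769568, -0.26277304,  0.40075008,  0.04991954],
       [-0.47913164,  0.49709963, -0.72341194,  0.86688998],
       [-0.00911956, -0.82694758, -0.56220507,  0.81435398],
       [ 0.        ,  0.        ,  0
[... 199 characters left out ...]
, 'cam_to_world': array([[ 0.99850011,  0.03705192, -0.04030737,  0.61523234],
       [ 0.05356102, -0.5084885 ,  0.85940134, -1.15201562],
       [ 0.01134663, -0.86027124, -0.50971036,  0.7238878 ],
       [ 0.        ,  0.        ,  0.        ,  1.        ]])}
wrist {'fovy': 69.87331831111807, 'cx': 315.00359267790043, 'cy': 245.37041845292018, 'dist_coeffs': array([-0.06579504,  0.        ,  0.        ,  0.        ,  0.        ]), 'cam_to_world': array([[ 0.31833681, -0.89991877, -0.29800651,  0.28251187],
       [-0.94797247, -0.30323855, -0.09692563, -0.59113872],
       [-0.00314187,  0.31335697, -0.94963021,  0.37218188],
       [ 0.        ,  0.        ,  0.        ,  1.        ]])}
```

View pics/scene0.png

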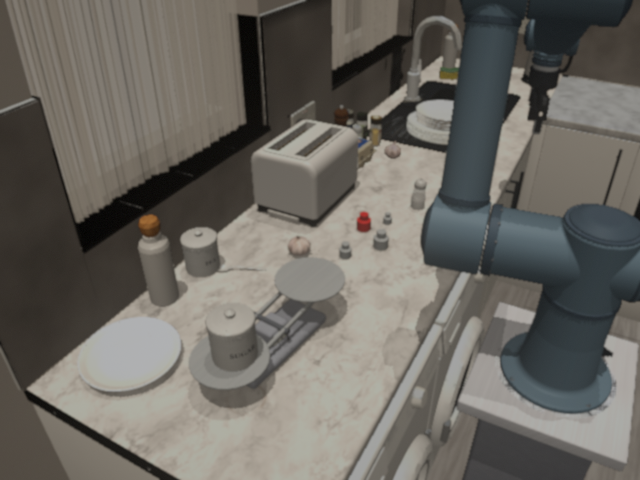

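View pics/side0.png

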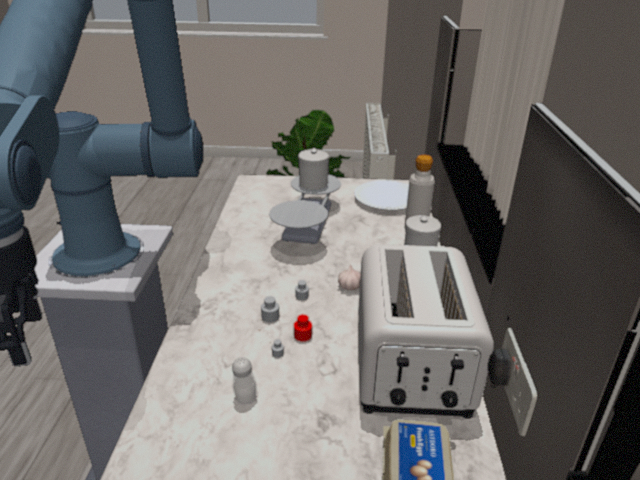

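View pics/wrist0.png

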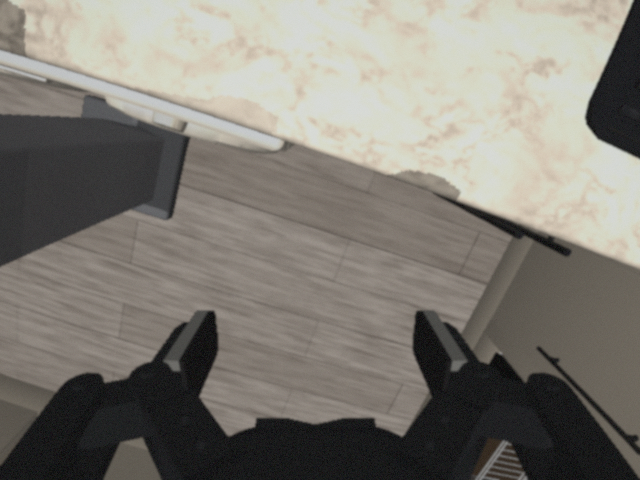

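Side view: grey weights at (270,310) (biggest), (302,291) (middle) and (278,349) (smallest). The red look-alike is at (303,328), the garlic at (349,279), the shaker at (243,382) and the free pan at (299,215). In the scene view the same weights are at (381,240), (345,250) and (388,218), with red at (363,221). Next I'll measure them and make a close crop.

Run:
```python
from h import *
P=cloud('side0'); S=cloud('scene0')
im=cv2.imread('pics/side0.png')
from scipy import ndimage as nd
for nm,P in (('side',P),('scene',S)):
    m=(P[...,2]>0.008)&(P[...,2]<0.13)&(P[...,0]>0.3)&(P[...,0]<.95)&(P[...,1]>-.75)&(P[...,1]<.5)
    l,n=nd.label(m)
    for i in range(1,n+1):
        k=l==i
        if k.sum()<25: continue
        q=P[k]; v,u=np.argwhere(k).mean(0)
        lo,hi=np.percentile(q,2,0),np.percentile(q,98,0)
        print(nm,int(u),int(v),k.sum(),'mid',((lo+hi)/2).round(3),'size',(hi-lo).round(3),'ztop',hi[2].round(3))
a=cv2.resize(im[260:420,220:380],(600,600),interpolation=cv2.INTER_CUBIC);cv2.imwrite('pics/crop.png',a)
P=cloud('side0');S=cloud('scene0')
for nm,P in (('side',P),('scene',S)):
  for z0 in (.097,.073):
    k=(abs(P[...,2]-z0)<.006)&(P[...,0]>.3)&(P[...,0]<.85)&(P[...,1]>-.35)&(P[...,1]<.5)
    l,n=nd.label(k); j=np.argmax(nd.sum(k,l,range(1,n+1)))+1
    q=P[l==j]; print('pan',nm,z0,len(q),((q.min(0)+q.max(0))/2).round(3),(q.max(0)-q.min(0)).round(3), np.median(q,0).round(3), np.argwhere(l==j).mean(0))
```

```text
side 422 217 3777 mid [0.783 0.04  0.069] size [0.205 0.833 0.12 ] ztop 0.128
side 306 206 3064 mid [0.526 0.174 0.069] size [0.148 0.335 0.109] ztop 0.124
side 383 197 34 mid [0.749 0.368 0.01 ] size [0.034 0.043 0.004] ztop 0.012
side 443 395 9810 mid [ 0.765 -0.395  0.07 ] size [0.242 0.542 0.117] ztop 0.128
side 395 296 466 mid [ 0.729 -0.301  0.098] size [0.019 0.103 0.063] ztop 0.129
side 442 298 271 mid [ 0.817 -0.311  0.111] size [0.009 0.119 0.036] ztop 0.129
side 301 288 198 mid [ 0.538 -0.158  0.026] size [0.027 0.024 0.033] ztop 0.042
side 269 307 365 mid [ 0.476 -0.239  0.03 ] size [0.037 0.03  0.041] ztop 0.05
side 303 326 397 mid [ 0.551 -0.295  0.03 ] size [0.036 0.029 0.041] ztop 0.05
side 277 346 158 mid [ 0.505 -0.35   0.021] size [0.021 0.018 0.024] ztop 0.033
side 243 380 936 mid [ 0.462 -0.475  0.05 ] size [0.037 0.027 0.079] ztop 0.089
side 415 451 3958 mid [ 0.742 -0.615  0.056] size [0.094 0.103 0.037] ztop 0.074
scene 325 116 166 mid [ 0.886 -0.694  0.102] size [0.009 0.107 0.054] ztop 0.129
scene 340 118 189 mid [ 0.84  -0.724  0.105] size [0.041 0.036 0.04
[... 551 characters left out ...]
.048 0.044 0.037] ztop 0.049
scene 344 249 150 mid [ 0.536 -0.146  0.023] size [0.028 0.028 0.028] ztop 0.038
scene 271 327 8661 mid [0.526 0.204 0.068] size [0.147 0.363 0.106] ztop 0.121
scene 126 351 2980 mid [0.759 0.371 0.015] size [0.191 0.193 0.014] ztop 0.022
pan side 0.097 1299 [0.511 0.072 0.096] [0.147 0.153 0.01 ] [0.512 0.066 0.098] [213.48421863 298.42186297]
pan side 0.073 486 [0.543 0.315 0.073] [0.148 0.144 0.012] [0.559 0.286 0.073] [185.82098765 317.63374486]
pan scene 0.097 2474 [0.51  0.076 0.095] [0.15  0.151 0.008] [0.508 0.081 0.095] [279.48706548 308.97089733]
pan scene 0.073 2199 [0.541 0.325 0.073] [0.151 0.147 0.012] [0.522 0.353 0.07 ] [366.7689859  226.16780355]
```

View pics/crop.png

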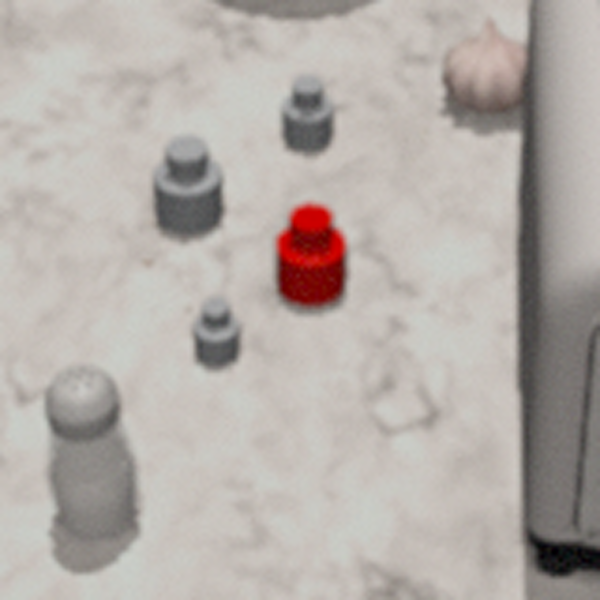

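The crop confirms three plain grey weights. The biggest is at side (270,310), the middle at (302,291) and the smallest at (278,349). The red look-alike is separate, at (303,328). I'm choosing the large weight at about (0.475, -0.232), the medium at about (0.538, -0.152) and the pan centre at about (0.511, 0.074). First I square the tool to the world axes and move above the large weight.

```bash
python3 -m creep '[[0,[0,0,0],8.5],[0,[0,0,0],8.5],[0,[0,0,0],1.6],[0,[22,-32,5],0],[0,[22,-32,5],0],[0,[22,-32,5],0],[0,[22,-32,5],0],[0,[22,-32,5],0],[0,[22,-32,5],0],[0,[22,-32,5],0],[0,[22,-32,5],0],[0,[22,-32,5],0]]' 40
cat >> h.py <<'E'
from scipy.spatial.transform import Rotation as R
def goto(x,y,z,yaw=0):
    s=manip.read_state(); r=R.from_quat(s['ee_rot']); X=r.as_matrix()
    print('t',round(s['clock'],2),'pos',s['eef_pos'].round(4),'yaw',np.degrees(np.arctan2(X[1,0],X[0,0])).round(2),'zax',X[:,2].round(3),'F',s['ft_force'].round(1),'w',round(s['gripper_width'],4))
    print('shift mm',(r.inv().apply(np.array([x,y,z])-s['eef_pos'])*1000).round(1))
E
python3 -c "
from h import *
goto(.475,-.232,.13)"
```

```text
clock: 1.35
eef_pos: [0.4119, -0.322, 0.181]
ee_rot: [1.0, -0.011, -0.001, -0.002]
ft_force: [0.4, -0.4, 0.1]
gripper_width: 0.0854
t 1.35 pos [ 0.4119 -0.322   0.181 ] yaw -1.27 zax [-0.001  0.005 -1.   ] F [ 0.4 -0.4  0.1] w 0.0854
shift mm [ 61.1 -91.1  51.4]
```

```bash
python3 -m creep '[[0.2,[20,-30,15],-1.2],[0.2,[20,-30,15],0],[0.2,[20,-30,15],0],[0.2,[0,0,0],0],[0.2,[0,0,0],0]]'
python3 - <<'E'
from h import *
goto(.475,-.232,.13)
im,d,c=look('wrist','w1')
E
```

```text
clock: 1.85
eef_pos: [0.4756, -0.2236, 0.1335]
ee_rot: [1.0, 0.003, -0.001, -0.003]
ft_force: [0.3, -0.5, 0.7]
gripper_width: 0.0686
t 1.85 pos [ 0.4756 -0.2236  0.1335] yaw 0.36 zax [-0.003  0.006 -1.   ] F [ 0.3 -0.5  0.7] w 0.0686
shift mm [-0.6  8.5  3.5]
```

View pics/w1.png

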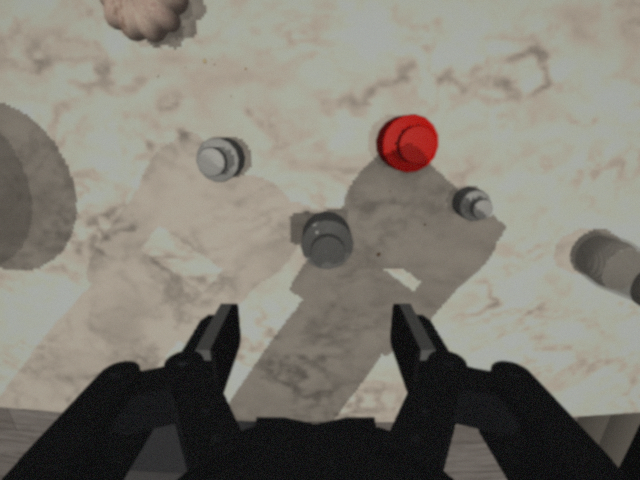

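The wrist view shows the large weight at (327,240), medium at (220,159), small at (473,203) and red at (408,143). I'll localise the grey ones from the depth.

Run:
```python
from h import *
from scipy import ndimage as nd
P=cloud('w1')
m=(P[...,2]>.008)&(P[...,2]<.06)
l,n=nd.label(m)
for i in range(1,n+1):
    k=l==i
    if k.sum()<150: continue
    q=P[k]; v,u=np.argwhere(k).mean(0); h=np.percentile(q[:,2],99)
    t=q[q[:,2]>h-.005]; c=(t.min(0)+t.max(0))/2
    print(int(u),int(v),'h',h.round(4),'knob c',c.round(4),(t.max(0)-t.min(0)).round(3),'all',((q.min(0)+q.max(0))/2).round(4),(q.max(0)-q.min(0)).round(3))
```

```text
144 17 h 0.0437 knob c [ 0.6302 -0.1089  0.0422] [0.012 0.033 0.007] all [ 0.6282 -0.11    0.0289] [0.026 0.059 0.034]
408 142 h 0.0485 knob c [ 0.5485 -0.2892  0.0466] [0.025 0.024 0.006] all [ 0.5487 -0.2891  0.0289] [0.039 0.039 0.042]
219 158 h 0.0406 knob c [ 0.5362 -0.1524  0.0386] [0.019 0.019 0.005] all [ 0.5364 -0.1525  0.0247] [0.031 0.032 0.033]
473 204 h 0.0323 knob c [ 0.5036 -0.3463  0.0302] [0.014 0.016 0.006] all [ 0.5037 -0.3457  0.0206] [0.024 0.023 0.025]
326 241 h 0.0485 knob c [ 0.4745 -0.2324  0.0463] [0.024 0.023 0.006] all [ 0.4744 -0.2325  0.0286] [0.04  0.038 0.041]
607 261 h 0.0592 knob c [ 0.4592 -0.4534  0.0571] [0.033 0.012 0.006] all [ 0.4606 -0.4588  0.034 ] [0.042 0.032 0.052]
```

Large is at (0.4745, -0.2325), 48.5 mm tall, and medium at (0.536, -0.1525), 40.6 mm tall. Both heights match the description. Descending.

```bash
python3 -m creep '[[0.2,[-1,9,30],0],[0.2,[0,0,30],0],[0.2,[0,0,25],0],[0.2,[0,0,0],0],[0.2,[0,0,0],0]]'
python3 -c "
from h import *
goto(.4745,-.2325,.006)"
```

```text
clock: 2.4
eef_pos: [0.4751, -0.2395, 0.0506]
ee_rot: [1.0, -0.001, 0.002, -0.0]
ft_force: [0.5, 0.5, -0.2]
gripper_width: 0.0679
t 2.4 pos [ 0.4751 -0.2395  0.0506] yaw -0.08 zax [ 0.004  0.    -1.   ] F [ 0.5  0.5 -0.2] w 0.0679
shift mm [-0.8 -7.  44.6]
```

```bash
python3 -m creep '[[0.2,[-1,-7,14],0],[0.2,[0,0,12],0],[0.2,[0,0,10],0],[0.2,[0,0,0],0],[0.2,[0,0,0],0]]'
python3 -c "
from h import *
goto(.4745,-.2325,.005)"
```

```text
clock: 2.9
eef_pos: [0.4761, -0.2343, 0.0156]
ee_rot: [1.0, -0.001, 0.005, 0.002]
ft_force: [0.2, -0.0, 0.0]
gripper_width: 0.0682
t 2.9 pos [ 0.4761 -0.2343  0.0156] yaw -0.14 zax [ 0.009 -0.004 -1.   ] F [ 0.2 -0.   0. ] w 0.0682
shift mm [-1.7 -1.9 10.6]
```

```bash
python3 -m creep '[[0.2,[-1,-2,6],0],[0.2,[0,0,4],0],[0.2,[0,0,0],0],[0.4,[0,0,0],0],[0.6,[0,0,0],0],[0.7,[0,0,0],0],[0.7,[0,0,0],0],[0.7,[0,0,0],0],[0.7,[0,0,0],0]]' 40
python3 -c "
from h import *
goto(.4745,-.2325,.005)
look('side','s1')
c=cv2.imread('pics/s1.png');cv2.imwrite('pics/s1c.png',cv2.resize(c[220:380,180:340],(600,600)))"
```

```text
clock: 3.8
eef_pos: [0.476, -0.2326, 0.0059]
ee_rot: [1.0, -0.001, 0.006, 0.003]
ft_force: [-0.4, 0.2, -0.3]
gripper_width: 0.0387
t 3.8 pos [ 0.476  -0.2326  0.0059] yaw -0.14 zax [ 0.011 -0.005 -1.   ] F [-0.4  0.2 -0.3] w 0.0387
shift mm [-1.5 -0.1  0.9]
```

View pics/s1c.png

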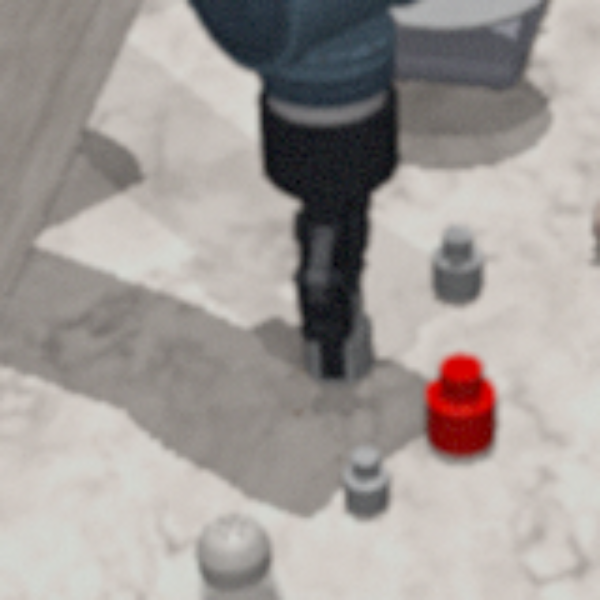

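Fingers are stopped at 38.7 mm on the body of the large weight. Lifting.

```bash
python3 -m creep '[[0.75,[0,0,-15],0],[0.75,[0,0,-30],0],[0.75,[0,0,-35],0],[0.75,[0,0,-35],0],[0.75,[0,0,-35],0],[0.75,[0,0,-10],0],[0.75,[0,0,0],0],[0.75,[0,0,0],0]]'
python3 -c "
from h import *
goto(.545,.074,.15)"
```

```text
clock: 4.65
eef_pos: [0.4718, -0.2301, 0.173]
ee_rot: [1.0, -0.001, 0.004, 0.001]
ft_force: [-0.1, -1.1, -1.7]
gripper_width: 0.0389
t 4.65 pos [ 0.4718 -0.2301  0.173 ] yaw -0.13 zax [ 0.007 -0.003 -1.   ] F [-0.1 -1.1 -1.7] w 0.0389
shift mm [  72.3 -304.3   22.7]
```

```bash
python3 -m creep '[[0.75,[5,-20,0],0],[0.75,[8,-35,2],0],[0.75,[9,-40,3],0],[0.75,[9,-40,3],0],[0.75,[9,-40,3],0],[0.75,[9,-40,3],0],[0.75,[9,-35,3],0],[0.75,[5,-20,0],0],[0.75,[3,-10,0],0],[0.75,[0,0,0],0],[0.75,[0,0,0],0],[0.75,[0,0,0],0]]'
python3 -c "
from h import *
goto(.545,.074,.12)"
```

```text
clock: 5.85
eef_pos: [0.5271, 0.061, 0.1303]
ee_rot: [1.0, -0.004, -0.017, -0.003]
ft_force: [-0.4, -0.5, -1.7]
gripper_width: 0.0387
t 5.85 pos [0.5271 0.061  0.1303] yaw -0.45 zax [-0.034  0.007 -0.999] F [-0.4 -0.5 -1.7] w 0.0387
shift mm [ 18.2 -13.1   9.8]
```

```bash
python3 -m creep '[[0.75,[9,-7,0],0.4],[0.75,[9,-6,0],0],[0.75,[0,0,0],0],[0.75,[0,0,0],0]]'
python3 -c "
from h import *
goto(.545,.074,.107)
look('scene','c2')
c=cv2.imread('pics/c2.png');cv2.imwrite('pics/c2c.png',cv2.resize(c[180:420,160:480],(800,600)))"
```

```text
clock: 6.25
eef_pos: [0.5475, 0.0723, 0.1302]
ee_rot: [1.0, -0.01, -0.016, -0.003]
ft_force: [-0.2, 0.1, -1.3]
gripper_width: 0.0392
t 6.25 pos [0.5475 0.0723 0.1302] yaw -1.12 zax [-0.032  0.007 -0.999] F [-0.2  0.1 -1.3] w 0.0392
shift mm [-1.8 -1.5 23.3]
```

View pics/c2c.png

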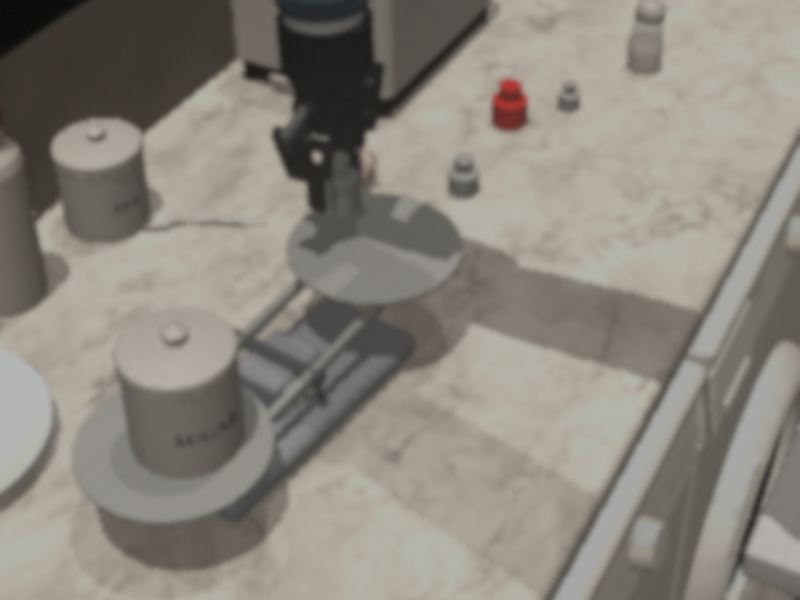

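The scene crop shows the large weight held just over the far half of the free pan, at crop pixel (345,190). The canister is untouched. Lowering.

```bash
python3 -m creep '[[0.75,[0,0,10],0],[0.75,[0,0,8],0],[0.75,[0,0,3],0],[0.75,[0,0,0],0],[0.75,[0,0,0],0]]'
python3 -c "
from h import *
goto(.545,.074,.103)"
```

```text
clock: 6.8
eef_pos: [0.5457, 0.0722, 0.1065]
ee_rot: [1.0, -0.01, -0.017, -0.003]
ft_force: [0.3, 0.2, -2.6]
gripper_width: 0.0387
t 6.8 pos [0.5457 0.0722 0.1065] yaw -1.13 zax [-0.034  0.007 -0.999] F [ 0.3  0.2 -2.6] w 0.0387
shift mm [-0.6 -1.7  3.6]
```

```bash
python3 -m creep '[[0.75,[0,0,2],0],[0.75,[0,0,1.5],0],[0.75,[0,0,0.5],0],[0.75,[0,0,0],0],[0.75,[0,0,0],0]]'
python3 -c "
from h import *
goto(.545,.074,.103)
look('side','s3')
c=cv2.imread('pics/s3.png');cv2.imwrite('pics/s3c.png',cv2.resize(c[130:260,220:380],(800,650))[:600])"
```

```text
clock: 7.3
eef_pos: [0.5459, 0.0722, 0.1038]
ee_rot: [1.0, -0.01, -0.017, -0.003]
ft_force: [-1.4, -0.4, 1.4]
gripper_width: 0.0385
t 7.3 pos [0.5459 0.0722 0.1038] yaw -1.12 zax [-0.033  0.007 -0.999] F [-1.4 -0.4  1.4] w 0.0385
shift mm [-0.9 -1.7  0.8]
```

View pics/s3c.png

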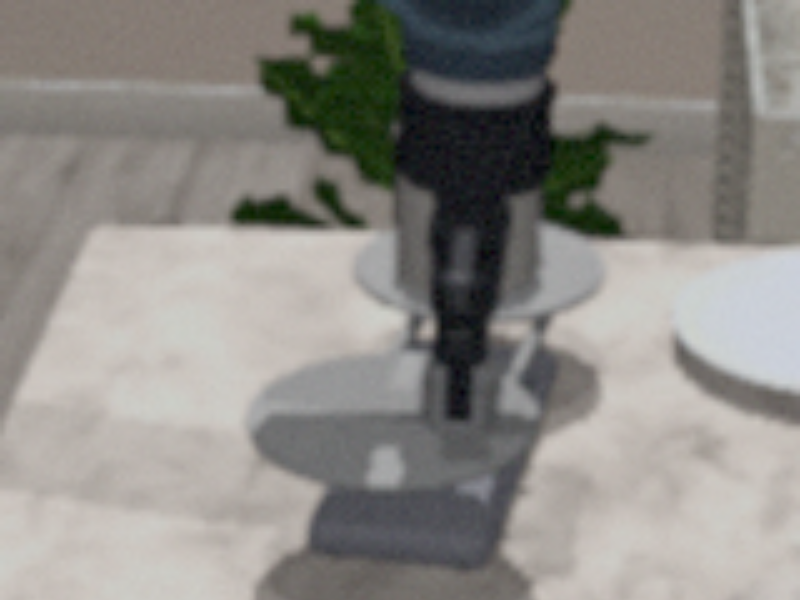

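Fz rose from about -2 to +1.4 N, so the weight is resting on the pan. Releasing and rising.

```bash
python3 -m creep '[[0.4,[0,0,0],0],[0.25,[0,0,0],0],[0.2,[0,0,0],0],[0.2,[0,0,0],0],[0.2,[0,0,0],0],[0.2,[0,0,-10],0],[0.2,[0,0,-25],0],[0.2,[0,0,-35],0],[0.2,[0,0,-35],0],[0.2,[0,0,0],0],[0.2,[0,0,0],0]]'
python3 -c "
from h import *
goto(.536,-.1525,.2)
look('scene','c4')
c=cv2.imread('pics/c4.png');cv2.imwrite('pics/c4c.png',cv2.resize(c[180:420,160:480],(800,600)))"
```

```text
clock: 8.45
eef_pos: [0.5505, 0.0714, 0.216]
ee_rot: [1.0, -0.01, -0.015, -0.003]
ft_force: [-0.3, 1.1, -0.3]
gripper_width: 0.0685
t 8.45 pos [0.5505 0.0714 0.216 ] yaw -1.13 zax [-0.029  0.007 -1.   ] F [-0.3  1.1 -0.3] w 0.0685
shift mm [ -9.6 224.3  15. ]
```

View pics/c4c.png

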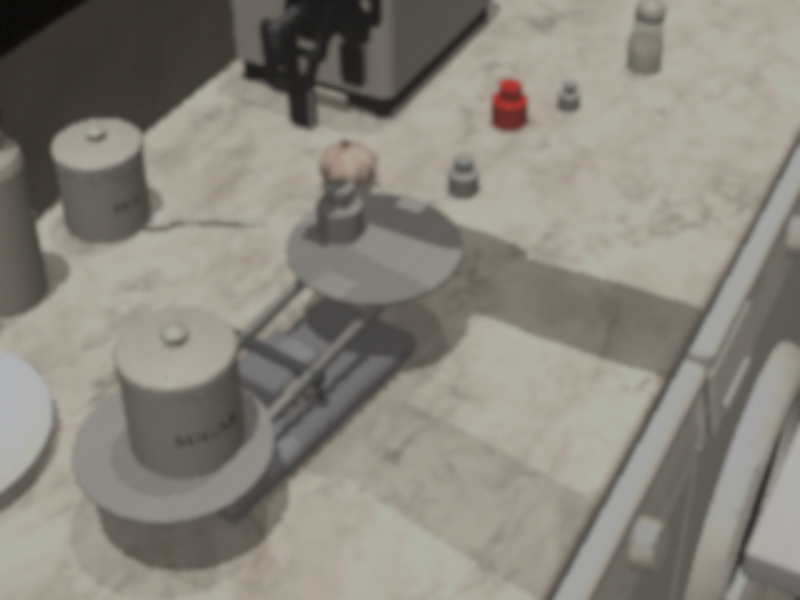

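The large weight stands upright on the pan at crop (340,215). Next is the medium weight.

```bash
python3 -m creep '[[0.2,[0,15,0],-1],[0.2,[-1,28,0],0],[0.2,[-2,36,2],0],[0.2,[-2,36,2],0],[0.2,[-2,36,2],0],[0.2,[-1,32,2],0],[0.2,[-1,20,0],0],[0.2,[-1,10,0],0],[0.2,[0,0,0],0],[0.2,[0,0,0],0]]'
python3 -c "
from h import *
goto(.536,-.1525,.1)"
```

```text
clock: 9.5
eef_pos: [0.5342, -0.146, 0.1958]
ee_rot: [1.0, 0.001, -0.023, -0.007]
ft_force: [0.0, 0.9, 0.4]
gripper_width: 0.0681
t 9.5 pos [ 0.5342 -0.146   0.1958] yaw 0.09 zax [-0.045  0.014 -0.999] F [0.  0.9 0.4] w 0.0681
shift mm [ 6.1  7.9 95.6]
```

```bash
python3 -m creep '[[0.2,[3,4,20],0],[0.2,[3,4,30],0],[0.2,[0,0,30],0],[0.2,[0,0,12],0],[0.2,[0,0,0],0],[0.2,[0,0,0],0]]'
python3 -c "
from h import *
goto(.536,-.1525,.006)"
```

```text
clock: 10.1
eef_pos: [0.5384, -0.147, 0.1028]
ee_rot: [1.0, 0.005, -0.021, -0.007]
ft_force: [0.3, 0.0, -0.3]
gripper_width: 0.0683
t 10.1 pos [ 0.5384 -0.147   0.1028] yaw 0.55 zax [-0.042  0.013 -0.999] F [ 0.3  0.  -0.3] w 0.0683
shift mm [ 1.6  6.8 96.7]
```

```bash
python3 -m creep '[[0.2,[1,4,20],-0.5],[0.2,[1,3,25],0],[0.2,[0,0,20],0],[0.2,[0,0,12],0],[0.2,[0,0,4],0],[0.2,[0,0,0],0],[0.2,[0,0,0],0]]'
python3 -c "
from h import *
goto(.536,-.1525,.005)"
```

```text
clock: 10.8
eef_pos: [0.5463, -0.1555, 0.0308]
ee_rot: [1.0, 0.011, -0.012, -0.002]
ft_force: [-0.2, 0.4, -0.4]
gripper_width: 0.0684
t 10.8 pos [ 0.5463 -0.1555  0.0308] yaw 1.22 zax [-0.023  0.004 -1.   ] F [-0.2  0.4 -0.4] w 0.0684
shift mm [-9.6 -3.1 26.1]
```

```bash
python3 -m creep '[[0.2,[-5,-2,5],0],[0.2,[-5,-1,6],0],[0.2,[0,0,6],0],[0.2,[0,0,4],0],[0.2,[0,0,0],0],[0.2,[0,0,0],0]]'
python3 -c "
from h import *
goto(.536,-.1525,.004)"
```

```text
clock: 11.4
eef_pos: [0.5359, -0.1529, 0.0104]
ee_rot: [1.0, 0.011, -0.01, -0.001]
ft_force: [-0.2, 0.9, -0.2]
gripper_width: 0.0685
t 11.4 pos [ 0.5359 -0.1529  0.0104] yaw 1.23 zax [-0.02   0.002 -1.   ] F [-0.2  0.9 -0.2] w 0.0685
shift mm [ 0.2 -0.4  6.4]
```

```bash
python3 -m creep '[[0.2,[0,0,4],0],[0.2,[0,0,2.5],0],[0.3,[0,0,0],0],[0.5,[0,0,0],0],[0.65,[0,0,0],0],[0.75,[0,0,0],0],[0.8,[0,0,0],0],[0.8,[0,0,0],0],[0.8,[0,0,0],0],[0.8,[0,0,0],0]]' 40
python3 -c "
from h import *
goto(.536,-.1525,.004)
look('side','s5')
c=cv2.imread('pics/s5.png');cv2.imwrite('pics/s5c.png',cv2.resize(c[200:360,220:380],(600,600)))"
```

```text
clock: 12.4
eef_pos: [0.5365, -0.1532, 0.0039]
ee_rot: [1.0, 0.011, -0.009, -0.001]
ft_force: [0.0, -0.4, -0.8]
gripper_width: 0.0306
t 12.4 pos [ 0.5365 -0.1532  0.0039] yaw 1.22 zax [-0.019  0.002 -1.   ] F [ 0.  -0.4 -0.8] w 0.0306
shift mm [-0.5 -0.7 -0.1]
```

View pics/s5c.png

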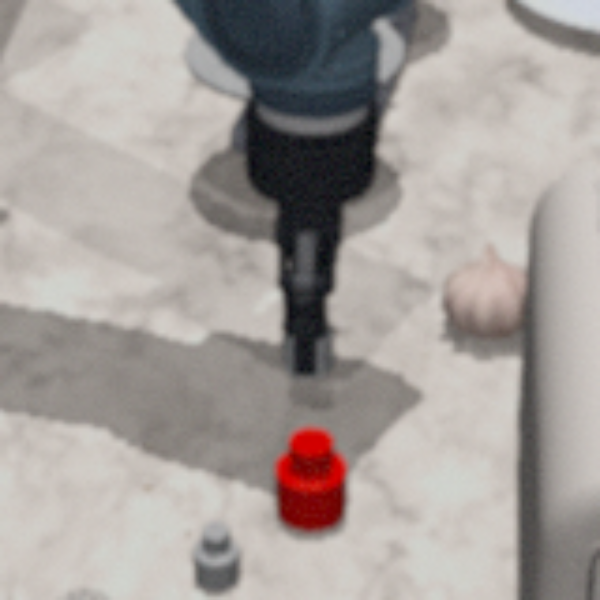

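Medium gripped at 30.6 mm. Lifting high.

```bash
python3 -m creep '[[0.8,[0,0,-15],0],[0.8,[0,0,-30],0],[0.8,[0,0,-35],0],[0.8,[0,0,-35],0],[0.8,[0,0,-35],0],[0.8,[0,0,-25],0],[0.8,[0,0,-10],0],[0.8,[0,0,0],0],[0.8,[0,0,0],0]]'
python3 -c "
from h import *
goto(.485,.074,.2)"
```

```text
clock: 13.35
eef_pos: [0.5385, -0.1526, 0.2]
ee_rot: [1.0, 0.011, -0.01, -0.001]
ft_force: [0.0, 0.1, -1.2]
gripper_width: 0.0304
t 13.35 pos [ 0.5385 -0.1526  0.2   ] yaw 1.23 zax [-0.02   0.003 -1.   ] F [ 0.   0.1 -1.2] w 0.0304
shift mm [ -48.6 -227.7    1.7]
```

```bash
python3 -m creep '[[0.8,[-8,-12,0],0],[0.8,[-12,-25,0],0],[0.8,[-12,-30,-1],0],[0.8,[-8,-32,-1],0],[0.8,[-4,-32,-1],0],[0.8,[0,-32,-1],0],[0.8,[0,-28,0],0],[0.8,[0,-18,0],0],[0.8,[0,-8,0],0],[0.8,[0,0,0],0],[0.8,[0,0,0],0]]'
python3 -c "
from h import *
goto(.485,.074,.14)
look('scene','c6')
c=cv2.imread('pics/c6.png');cv2.imwrite('pics/c6c.png',cv2.resize(c[180:420,160:480],(800,600)))"
```

```text
clock: 14.45
eef_pos: [0.4714, 0.0778, 0.1876]
ee_rot: [1.0, 0.011, -0.028, -0.006]
ft_force: [-0.6, 0.4, -0.7]
gripper_width: 0.0303
t 14.45 pos [0.4714 0.0778 0.1876] yaw 1.23 zax [-0.056  0.012 -0.998] F [-0.6  0.4 -0.7] w 0.0303
shift mm [16.2  4.7 46.7]
```

View pics/c6c.png

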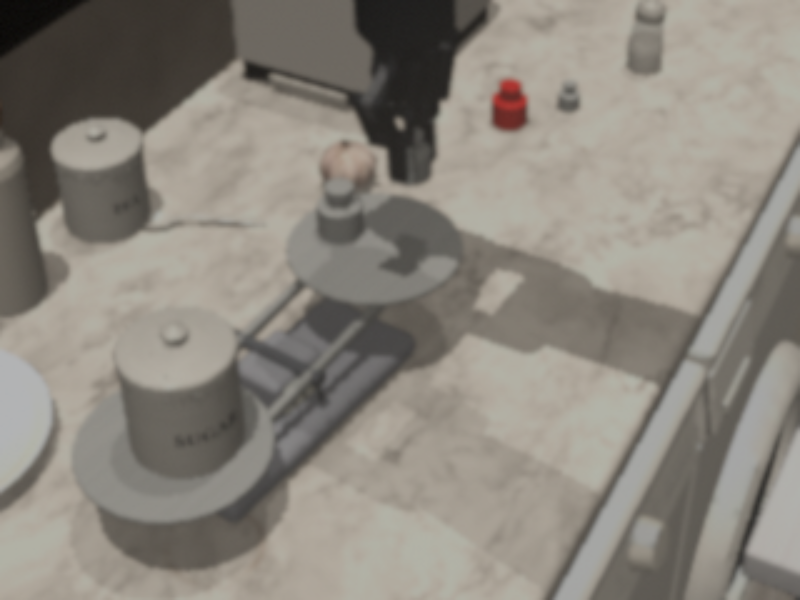

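The medium weight is held over the near half of the pan at crop (412,165). The large one is still upright at (340,215). Descending.

```bash
python3 -m creep '[[0.8,[5,2,10],-1],[0.8,[5,2,15],0],[0.8,[4,0,14],0],[0.8,[0,0,6],0],[0.8,[0,0,0],0],[0.8,[0,0,0],0]]'
python3 -c "
from h import *
goto(.483,.074,.11)"
```

```text
clock: 15.1
eef_pos: [0.4845, 0.07, 0.1381]
ee_rot: [0.999, 0.018, -0.028, -0.006]
ft_force: [0.2, 0.6, -0.7]
gripper_width: 0.0304
t 15.1 pos [0.4845 0.07   0.1381] yaw 2.03 zax [-0.056  0.012 -0.998] F [ 0.2  0.6 -0.7] w 0.0304
shift mm [ 0.2 -3.7 28.2]
```

```bash
python3 -m creep '[[0.8,[0,-2,8],1.5],[0.8,[0,-1,10],0],[0.8,[0,0,7],0],[0.8,[0,0,3],0],[0.8,[0,0,0],0],[0.8,[0,0,0],0]]'
python3 -c "
from h import *
goto(.483,.074,.1)"
```

```text
clock: 15.7
eef_pos: [0.4833, 0.0735, 0.1089]
ee_rot: [1.0, 0.003, -0.027, -0.006]
ft_force: [-0.2, -0.7, -1.1]
gripper_width: 0.0304
t 15.7 pos [0.4833 0.0735 0.1089] yaw 0.42 zax [-0.054  0.011 -0.998] F [-0.2 -0.7 -1.1] w 0.0304
shift mm [ 0.2 -0.4  8.9]
```

```bash
python3 -m creep '[[0.8,[0,0,3],0],[0.8,[0,0,3],0],[0.8,[0,0,3],0],[0.8,[0,0,3],0],[0.8,[0,0,2],0],[0.8,[0,0,2],0],[0.8,[0,0,1],0],[0.8,[0,0,0],0],[0.8,[0,0,0],0]]'
python3 -c "
from h import *
goto(.483,.074,.089)
look('side','s7')
P=cloud('side0');Q=cloud('s7')
c=cv2.imread('pics/s7.png');cv2.imwrite('pics/s7c.png',cv2.resize(c[130:250,220:380],(800,600)))
k=(abs(Q[...,0]-.511)<.07)&(abs(Q[...,1]-.03)<.03)&(Q[...,2]>.075)&(Q[...,2]<.105);print(np.nanmedian(Q[k][:,2]),k.sum())
k=(abs(P[...,0]-.511)<.07)&(abs(P[...,1]-.03)<.03)&(P[...,2]>.075)&(P[...,2]<.105);print(np.nanmedian(P[k][:,2]))
"
```

```text
clock: 16.6
eef_pos: [0.4836, 0.0736, 0.0919]
ee_rot: [1.0, 0.003, -0.026, -0.006]
ft_force: [0.0, 0.0, -0.2]
gripper_width: 0.0304
t 16.6 pos [0.4836 0.0736 0.0919] yaw 0.42 zax [-0.051  0.011 -0.999] F [ 0.   0.  -0.2] w 0.0304
shift mm [-0.5 -0.4  2.9]
0.0881100315984733 651
0.09778157118544017
```

View pics/s7c.png

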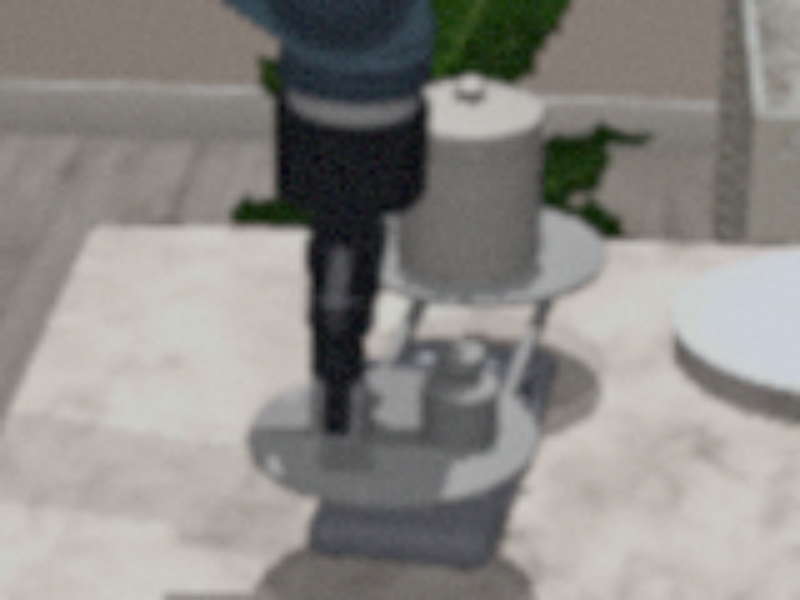

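The pan has followed down to about 88 mm with both weights upright. I'll lower another 2 mm, release, and rise.

```bash
python3 -m creep '[[0.8,[0,0,2],0],[0.8,[0,0,0],0],[0.6,[0,0,0],0],[0.4,[0,0,0],0],[0.3,[0,0,0],0],[0.3,[0,0,0],0],[0.3,[0,0,0],0],[0.3,[0,0,-8],0],[0.3,[0,0,-20],0],[0.3,[0,0,-30],0],[0.3,[0,0,-40],0],[0.3,[0,0,-40],0]]'
python3 -m creep '[[0.3,[0,0,-10],0],[0.3,[0,15,-10],0],[0.3,[0,30,0],0],[0.3,[0,40,0],0],[0.3,[0,40,0],0],[0.3,[0,40,0],0],[0.3,[0,30,0],0],[0.3,[0,15,0],0],[0.3,[0,0,0],0],[0.3,[0,0,0],0],[0.3,[0,0,0],0],[0.3,[0,0,0],0]]'
python3 - <<'E'
from h import *
goto(0,0,0)
look('scene','c8'); look('side','s8')
for n in('c8','s8'):
    Q=cloud(n)
    for (x,y) in ((.511,.074),(.541,.322)):
        k=(np.hypot(Q[...,0]-x,Q[...,1]-y)<.07)&(Q[...,2]>.068)&(Q[...,2]<.102)
        h=np.histogram(Q[k][:,2],bins=17,range=(.068,.102)); print(n,x,h[0],np.median(Q[k][:,2]))
a=cv2.imread('pics/c8.png')[180:420,160:480];b=cv2.imread('pics/s8.png')[130:250,220:380]
cv2.imwrite('pics/c8c.png',cv2.resize(a,(800,600)));cv2.imwrite('pics/s8c.png',cv2.resize(b,(800,600)))
E
```

```text
clock: 17.85
eef_pos: [0.4866, 0.0724, 0.2276]
ee_rot: [0.999, 0.003, -0.032, -0.006]
ft_force: [0.9, -0.5, 0.0]
gripper_width: 0.0599
clock: 19.05
eef_pos: [0.4925, -0.1413, 0.255]
ee_rot: [1.0, 0.007, -0.025, -0.007]
ft_force: [0.1, -0.3, -0.7]
gripper_width: 0.0599
t 19.05 pos [ 0.4925 -0.1413  0.255 ] yaw 0.79 zax [-0.05   0.013 -0.999] F [ 0.1 -0.3 -0.7] w 0.0599
shift mm [-477.4 -144.3  280.9]
c8 0.511 [  0   0   0   0   3  74 557 760 206  24  29  26  20  24  28  23  25] 0.08256924679822408
c8 0.541 [  0   0   0   0   3  68 607 789 204  32  39  43  35  41  41  40  36] 0.08261126595661
s8 0.511 [  0   0   0   0   0   1   0  58 342 298  56  17  21  27  19  21  19] 0.08618792005621734
s8 0.541 [  0   0   0   0   0   0   7  62 155  83  25  19  19  16  27  11  21] 0.08599393497677266
```

View pics/c8c.png

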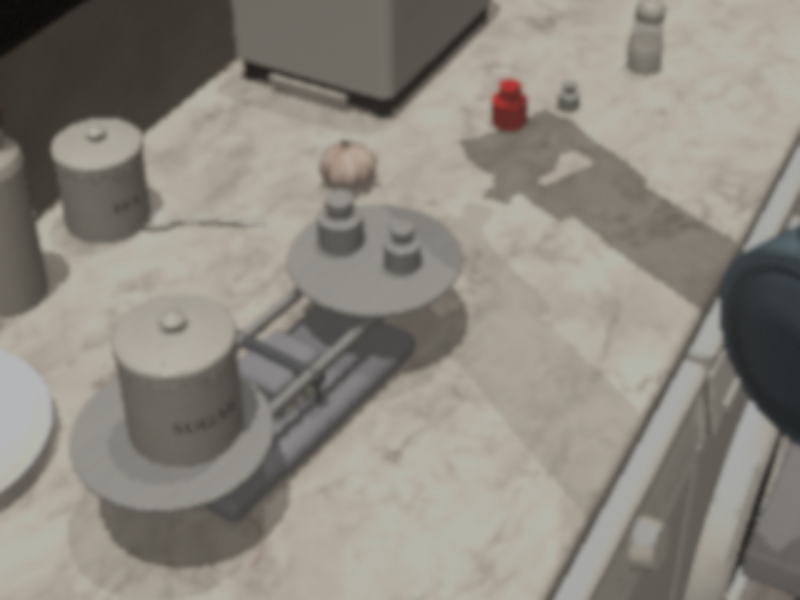

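View pics/s8c.png

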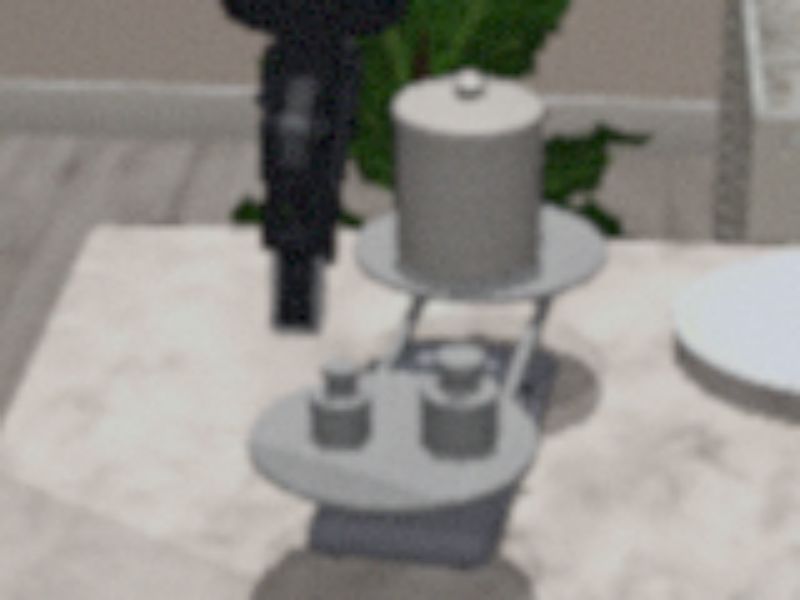

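Both weights stand upright at scene crop (340,225) and (402,250), and the canister is on its own pan. Each camera sees the two pans at equal height: 82.6 and 82.6 mm, and 86.2 and 86.0 mm. I'll wait half a second, recheck, and hand in.

```bash
python3 -m creep '[[0.3,[0,0,0],0],[0.3,[0,0,0],0],[0.3,[0,0,0],0],[0.3,[0,0,0],0],[0.3,[0,0,0],0],[0.3,[0,0,0],0]]'
python3 - <<'E'
from h import *
look('scene','c9')
Q=cloud('c9')
for (x,y) in ((.511,.074),(.541,.322)):
    k=(np.hypot(Q[...,0]-x,Q[...,1]-y)<.07)&(Q[...,2]>.068)&(Q[...,2]<.102); print(np.median(Q[k][:,2]))
a,b,c0=[cv2.imread('pics/%s.png'%n).astype(int) for n in('c8','c9','scene0')]
for nm,(u,v) in dict(garlic=(299,247),shaker=(418,194),small=(388,218),red=(363,221)).items():
    print(nm,abs(b-c0)[v-10:v+10,u-10:u+10].mean().round(1))
print(manip.finish_job())
E
```

```text
clock: 19.75
eef_pos: [0.4927, -0.1403, 0.2553]
ee_rot: [1.0, 0.008, -0.025, -0.007]
ft_force: [0.7, -0.1, -0.2]
gripper_width: 0.06
0.08265939198581035
0.08270834323287712
garlic 4.8
shaker 5.2
small 5.8
red 5.2
the job is handed in; nothing more can be done
None
```

The job is done and handed in at about 20 s. The large 200 g and middle 100 g weights stand upright on the formerly empty pan, and the beam rests level with the canister still on its own pan.

- **Level:** the last scene camera check put the two pan tops at 82.66 and 82.71 mm. The side camera had read 86.2 and 86.0 mm a moment earlier. The two cameras differ by about 3.5 mm in absolute height because of calibration, but each sees the pans equal and steady.
- **Untouched objects:** the small weight, red look-alike, garlic bulb and salt shaker looked the same as in the starting picture. The gripper was well clear of the balance at hand-in.
- **Drift:** the tool tilted up to about 3° during the fast sideways moves and strayed up to about 10 mm in position. I corrected the position before each grasp and placing; the tilt could not be corrected, but both weights settled upright.

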